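# Draw the forming mandrel that fits the ring and hold it level over the job

## Robot

A 7-joint arm with a two-finger parallel gripper is mounted at the origin on a cart in front of the work surface, level with it; the furniture and walls round the work are solid. World frame = base frame: x ahead of the robot, y to its left, z up, the work surface at z = 0. Lengths are in mm, angles in rad, forces in N, time in s.
With the tool pointing down it reaches from about 425 to 1025 mm from the base axis. Payload 9.4 kg.
Tool frame: the origin (TCP) lies at the very end of the fingers, on their centre line; the grasp point (between the pads) lies 19 mm behind it; z points along the fingers, y is the line along which they close (so a half turn about z gives the same grasp; the last joint's range is limited). The gripper opens to 93 mm and grips with 3 to 60 N. Pads are 15 mm wide; open, the fingers measure 128 mm over their backs; the gripper's body (75 mm by 188 mm) begins 65 mm behind the grasp point.
Start: joints at [-1.4, 0.599, -0.003, 1.599, 0.002, 0.943, -0.08], TCP at [177.827, 702.853, 218.618] pointing down, gripper open.
Joint ranges: [-2.57, 2.57], [-0.35, 1.97], [-1.29, 1.29], [0.11, 2.56], [-1.05, 4.19], [0.11, 1.86], [-2.63, 2.63]. Speed limits (rad/s): [2.22, 2.22, 3.01, 3.01, 3.14, 3.14, 3.14].

## Interface

Orientations are given as a unit quaternion [w, x, y, z].
In Python, from cell import bot gives the robot as it stands.
- The arm moves only by the tool servo_tool, never from a script. Its argument "plan" is text: rows parted by semicolons, each of 4 numbers parted by spaces: the shift along the tool's x, y, z in m, then the turn about the tool's z in degrees. A call has exactly 5 rows; each row shifts and turns the commanded pose from where the row before left it, along the tool's axes as they then stand; what a row does not reach is not made up. A row lasts 1/8 s, in which the tool goes at most 62.5 mm and 10.7 degrees, less where a joint would pass 70% of its speed; a pose out of reach is approached as far as the arm can. A call with a gripper value outside its range is refused whole. "gripper" is the closure, from -1 (fully open) to 1 (shut), set as the call begins (left out, the last holds). The fingers move at their own pace and stop on an object; "newtons" is the grip in N (left out, the last holds). Time passes only in rows, so rows that do not move let the fingers close, or fill a call up. It gives the time, the measured TCP pose, the force, the opening and the grip force at its end, in the units of the state.
- bot.sense(): the state, without advancing time (a new reading comes with each control period).
- bot.read_camera(name): name is "side" or "top" or "wrist"; returns a dict with "color" (480x640x3 uint8, red, green, blue), "K" (3x3 intrinsics, pixels), "R" (3x3) and "t" (3): a world point X has camera coordinates R X + t; the wrist camera has in their place "hand_eye" (4x4, takes a point from camera to tool coordinates, whose origin is the TCP and whose axes are the flange's). Camera axes: x right, y down, z forward; pixel columns grow to the right and rows downward; lengths in mm; the calibration is good to about 2 mm. A picture is of the moment at which its call begins: read the wrist's pose just before it. There is no depth.
- bot.sign_off(): hands the job in; it is judged then, once.
The state is a dict: "time_s": time; "joints": joint angles; "qd": joint speeds; "joint_efforts": joint torques, N m; "eef_pos": TCP position; "orientation": TCP orientation; "ft_force": force on the tool from outside, world axes, zero at the start; "moment": the same for the moment, N m; "width": finger opening in mm; "finger_force": force on a finger pad.
Only numpy, scipy, OpenCV 4.12 (cv2) and the standard library are available. Lean on these libraries where they do the work, as an engineer would, in place of code of your own. Each camera call takes 0.05 s, during which the arm holds its last target. There are 200 camera calls.

## Task

The ring band lying on the steel bench block is to be trued. From the slanted rack draw out, by its wooden handle, the one mandrel whose polished end fits that band's bore, turn it level and hold it still, raised about 20 cm above the bench top, with the middle of the polished end above the band, ready for the jeweller to slip the band on; finish while holding it there. Keep the gripper off the polished steel, leave the other two mandrels in the rack, and do not disturb the bands or the things standing about.

Things in the scene. Friction and masses are not known exactly. Their poses are not given: they have to be found in the camera images.
- rack: wooden rack fixed to the bench, 135 x 226 x 115 mm: base board, two cheeks, between them a slanted rail with three bores side by side at y = -70, 0, +70 mm; origin under the middle, on the bench; z up, -x the handle side. The bores (23 mm wide, through the 30 mm rail) rise at 45 degrees towards -x: mandrels are drawn out along [-0.707, 0, 0.707] of the rack; clear after about 95 mm
- mandrel_small: forming mandrel, loose in one of the rack's bores (which one varies). Origin on its axis under the brass flange (29 mm wide), which sits on the rail about 91 mm above the bench; +z along the axis to the handle's end. Wooden handle 23 mm thick from z = 3 to 70 mm, one dark ring near its end; grip it there from above, e.g. at z = 40 mm, fingers closing along the rack's y. 120 g
- mandrel_small_mid (a point): middle of that mandrel's polished end, on its axis at z = -58 mm of the mandrel (axes as the mandrel's)
- mandrel_small_polished: the polished steel end of that mandrel, 10 mm thick, z = -27 to -89 mm; between it and the flange is a brass ferrule 22 mm thick, which sits in the bore. Fixed to the mandrel, same origin and axes; not to be touched by the gripper
- mandrel_medium: forming mandrel, loose in one of the rack's bores (which one varies). Origin on its axis under the brass flange (29 mm wide), which sits on the rail about 91 mm above the bench; +z along the axis to the handle's end. Wooden handle 23 mm thick from z = 3 to 70 mm, two dark rings near its end; grip it there from above, e.g. at z = 40 mm, fingers closing along the rack's y. 120 g
- mandrel_medium_mid (a point): middle of that mandrel's polished end, on its axis at z = -58 mm of the mandrel (axes as the mandrel's)
- mandrel_medium_polished: the polished steel end of that mandrel, 15 mm thick, z = -27 to -89 mm; between it and the flange is a brass ferrule 22 mm thick, which sits in the bore. Fixed to the mandrel, same origin and axes; not to be touched by the gripper
- mandrel_large: forming mandrel, loose in one of the rack's bores (which one varies). Origin on its axis under the brass flange (29 mm wide), which sits on the rail about 91 mm above the bench; +z along the axis to the handle's end. Wooden handle 23 mm thick from z = 3 to 70 mm, three dark rings near its end; grip it there from above, e.g. at z = 40 mm, fingers closing along the rack's y. 120 g
- mandrel_large_mid (a point): middle of that mandrel's polished end, on its axis at z = -58 mm of the mandrel (axes as the mandrel's)
- mandrel_large_polished: the polished steel end of that mandrel, 20 mm thick, z = -27 to -89 mm; between it and the flange is a brass ferrule 22 mm thick, which sits in the bore. Fixed to the mandrel, same origin and axes; not to be touched by the gripper
- band_small: plain brass ring band lying flat, bore 11 mm, outside 15 mm, 6 mm high; loose; origin at the centre of its underside. It fits the 10 mm mandrel. One of the three bands lies on the bench block (the job), the other two on the ring pad
- band_medium: plain brass ring band lying flat, bore 16 mm, outside 20 mm, 6 mm high; loose; origin at the centre of its underside. It fits the 15 mm mandrel. One of the three bands lies on the bench block (the job), the other two on the ring pad
- band_large: plain brass ring band lying flat, bore 21 mm, outside 25 mm, 6 mm high; loose; origin at the centre of its underside. It fits the 20 mm mandrel. One of the three bands lies on the bench block (the job), the other two on the ring pad
- bench_block: square steel bench block, 70 x 70 x 23 mm, fixed on the bench; origin under its centre
- ring_pad: blue felt ring pad in a dark wooden frame, 64 x 116 x 23 mm, fixed; origin under its centre; the two bands that are not wanted now lie on it
- solder_spool: small spool of solder, 36 mm across, 20 mm high; bystander; origin under its centre
- tin: small round grey tin, 35 mm across, 21 mm high; bystander; origin under its centre
- flux_jar: white jar with a green lid, 49 mm across, 52 mm high; bystander; origin under its centre
- beeswax: round cake of beeswax, 45 mm across, 20 mm high; bystander; origin under its centre
- bench_lamp: black desk lamp, fixed, always in the same place: origin under its round foot. Its head hangs in front of the bench to the left, within x 0.28 to 0.39, y 0.26 to 0.44, z 0.12 to 0.32 m of the world, with its arm above that; reach round or over it
Mind the look-alikes: they are no part of the job. Of the things that look like the bench_block, take the one that is farthest to the robot's right at the start.

How it is judged (in metres and radians):
On the way:
1. the fitting mandrel is drawn right out of its bore and no longer touches the rack (((horizontal distance between band_small and bench_block below 0.03 m and distance of mandrel_small from where it was at the start of the episode above 0.09 m and contact force between mandrel_small and rack below 0.1 N) or (horizontal distance between band_medium and bench_block below 0.03 m and distance of mandrel_medium from where it was at the start of the episode above 0.09 m and contact force between mandrel_medium and rack below 0.1 N) or (horizontal distance between band_large and bench_block below 0.03 m and distance of mandrel_large from where it was at the start of the episode above 0.09 m and contact force between mandrel_large and rack below 0.1 N))), for 0.1 s.
At the end, for the whole second after the job is handed in: the mandrel that fits the band on the bench block is held by the gripper alone, still, its axis level within 10 degrees, the middle of its polished end 0.12 to 0.30 m above the bench and within 40 mm sideways of the band's centre (((horizontal distance between band_small and bench_block below 0.03 m and angle between mandrel_small's own z axis and vertical between 1.396 and 1.746 rad and height (world z) of mandrel_small_mid between 0.12 and 0.3 m and horizontal distance between mandrel_small_mid and band_small below 0.04 m and contact force between the fingers and mandrel_small above 2 N and linear speed of mandrel_small below 0.03 m/s and contact force between mandrel_small and rack below 0.1 N and contact force between mandrel_small and bench_block below 0.1 N) or (horizontal distance between band_medium and bench_block below 0.03 m and angle between mandrel_medium's own z axis and vertical between 1.396 and 1.746 rad and height (world z) of mandrel_medium_mid between 0.12 and 0.3 m and horizontal distance between mandrel_medium_mid and band_medium below 0.04 m and contact force between the fingers and mandrel_medium above 2 N and linear speed of mandrel_medium below 0.03 m/s and contact force between mandrel_medium and rack below 0.1 N and contact force between mandrel_medium and bench_block below 0.1 N) or (horizontal distance between band_large and bench_block below 0.03 m and angle between mandrel_large's own z axis and vertical between 1.396 and 1.746 rad and height (world z) of mandrel_large_mid between 0.12 and 0.3 m and horizontal distance between mandrel_large_mid and band_large below 0.04 m and contact force between the fingers and mandrel_large above 2 N and linear speed of mandrel_large below 0.03 m/s and contact force between mandrel_large and rack below 0.1 N and contact force between mandrel_large and bench_block below 0.1 N))); the arm keeps its last pose, push and grip.
It fails at once if another mandrel than the fitting one is moved more than 20 mm ((horizontal distance between band_small and bench_block below 0.03 m and distance of any of mandrel_medium, mandrel_large from where it was at the start of the episode above 0.02 m) or (horizontal distance between band_medium and bench_block below 0.03 m and distance of any of mandrel_small, mandrel_large from where it was at the start of the episode above 0.02 m) or (horizontal distance between band_large and bench_block below 0.03 m and distance of any of mandrel_small, mandrel_medium from where it was at the start of the episode above 0.02 m)).
It fails at once if the gripper touches a polished end (contact force between the fingers and mandrel_small_polished above 0.5 N or contact force between the fingers and mandrel_medium_polished above 0.5 N or contact force between the fingers and mandrel_large_polished above 0.5 N).
It fails at once if a band is moved more than 10 mm (distance of any of band_small, band_medium, band_large from where it was at the start of the episode above 0.01 m).
It fails at once if a bystander is moved more than 20 mm (distance of any of solder_spool, tin, flux_jar, beeswax from where it was at the start of the episode above 0.02 m).
It also fails if it takes over 45 s, if anything falls off the work surface, if the arm or the gripper's body presses on something with over 40 N, if the wrist force passes 120 N, or if a joint passes its speed limit or range.

## Working session

There is one attempt and no reset: what is moved stays moved. The work goes in short steps, Python scripts to look and compute and a tool call to move; the robot and the scene stay as the last step left them, time stands still between calls to the robot, and variables do not carry over. Pictures are saved under pics/ and viewed, at most 11 in all, crops included, and the job is handed in when it is done.

Besides the shell and the picture viewer there is one more tool, called after "Call:" as a command line: name --argument value ..., lists and objects as JSON in quotes. servo_tool: Moves the arm, as the interface text tells. Its arguments: {"type":"object","properties":{"plan":{"type":"string"},"gripper":{"type":"number"},"newtons":{"type":"number"}},"required":["plan"]}

```bash
ls; mkdir -p pics; python3 - <<'E'
from cell import bot
import cv2,pickle
s=bot.sense();print({k:s[k] for k in('time_s','joints','eef_pos','orientation','width')})
d={}
for n in('side','top','wrist'):
    c=bot.read_camera(n);d[n]=c;cv2.imwrite(f'pics/{n}0.png',c['color'][:,:,::-1])
    print(n,{k:c[k] for k in c if k!='color'})
pickle.dump((s,d),open('c0.pkl','wb'))
E
```

```text
pics
{'time_s': 0.0, 'joints': array([-1.39972116,  0.60014871, -0.00251769,  1.60016422,  0.00182371,
        0.94286349, -0.07980229]), 'eef_pos': array([177.72251913, 702.36353755, 217.73103568]), 'orientation': array([-8.74211329e-06,  1.23546511e-01,  9.92338467e-01, -7.91159175e-04]), 'width': 93.08497047740526}
side {'K': array([[467.63368611,   0.        , 324.2288302 ],
       [  0.        , 467.63368611, 240.95089995],
       [  0.        ,   0.        ,   1.        ]]), 'R': array([[ 0.83666052, -0.54766337, -0.00800108],
       [-0.21799452, -0.31955616, -0.92215088],
       [ 0.50247146,  0.77327143, -0.38674763]]), 't': array([-446.7578406 ,  224.49415488,  731.1954264 ])}
top {'K': array([[608.48447318,   0.        , 317.72129477],
       [  0.        , 608.48447318, 231.92781844],
       [  0.        ,   0.        ,   1.        ]]), 'R': array([[-0.00534678, -0.999805  , -0.0190096 ],
       [-0.9864213 ,  0.00839377, -0.16402   ],
       [ 0.16414758,  0.01787449, -0.98627383]]), 't': array([  48.83504205,  539.10193527, 1165.70070625])}
wrist {'K': array([[408.5024813 ,   0.        , 315.45776205],
       [  0.        , 408.5024813 , 240.35661879],
       [  0.        ,   0.        ,   1.        ]]), 'hand_eye': array([[ 7.37584873e-04, -9.55265212e-01, -2.95749607e-01,
         8.24637211e+01],
       [ 9.99999691e-01,  6.23843267e-04,  4.78948645e-04,
         9.92620595e-01],
       [-2.73021578e-04, -2.95749869e-01,  9.55265377e-01,
        -1.66000262e+02],
       [ 0.00000000e+00,  0.00000000e+00,  0.00000000e+00,
         1.00000000e+00]])}
```

View pics/top0.png

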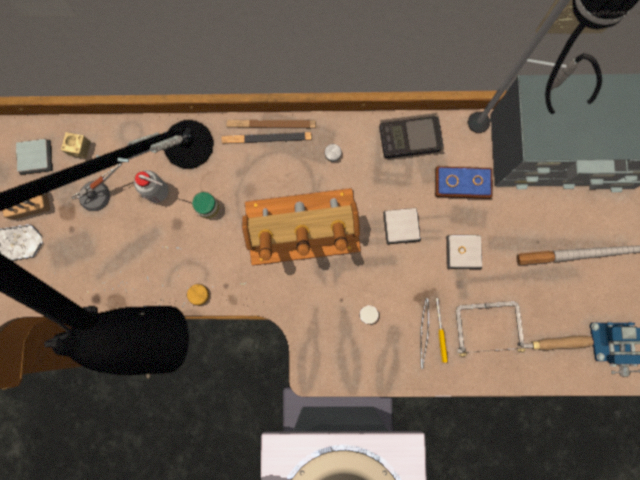

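View pics/side0.png

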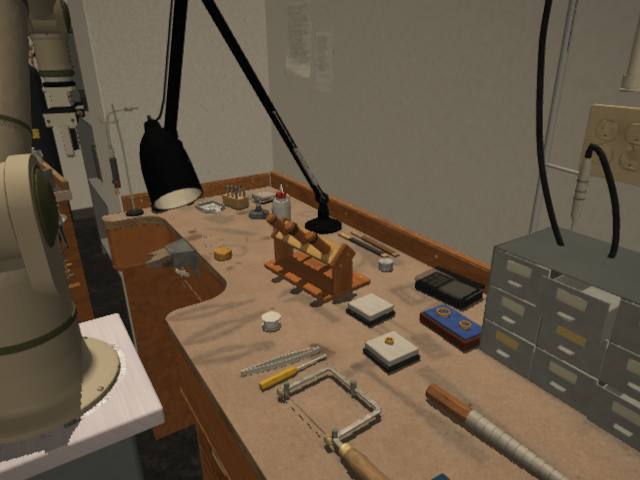

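Top view: three handles at about (265,243), (303,243) and (340,240). There are two block look-alikes, an empty one at (402,226) and one with a band at (464,252), which is farthest right. The pad with the other two bands is at (464,182). Next, one close crop to count the rings and measure the bands.

```bash
cat > h.py <<'E'
import numpy as np,pickle,cv2
def ray(c,uv):
    d=np.linalg.inv(c['K'])@[uv[0],uv[1],1];return -c['R'].T@c['t'],c['R'].T@d
def onz(c,uv,z):
    o,d=ray(c,uv);return o+d*(z-o[2])/d[2]
def two(c1,p1,c2,p2):
    o1,d1=ray(c1,p1);o2,d2=ray(c2,p2)
    A=np.stack([d1,-d2],1);s=np.linalg.lstsq(A,o2-o1,rcond=None)[0]
    a,b=o1+s[0]*d1,o2+s[1]*d2;return (a+b)/2,np.linalg.norm(a-b)
def proj(c,X):
    p=c['K']@(c['R']@np.asarray(X,float)+c['t']);return p[:2]/p[2]
def wcam(c,s):
    from scipy.spatial.transform import Rotation as Ro
    q=s['orientation'];W=np.eye(4);W[:3,:3]=Ro.from_quat(np.r_[q[1:],q[0]]).as_matrix();W[:3,3]=s['eef_pos']
    M=np.linalg.inv(W@c['hand_eye']);return dict(K=c['K'],R=M[:3,:3],t=M[:3,3],color=c['color'])
E
python3 - <<'E'
from h import *
s,d=pickle.load(open('c0.pkl','rb'))
t,sd=d['top'],d['side']
cr=lambda c,x,y,w,h,k:cv2.resize(np.ascontiguousarray(c['color'][y:y+h,x:x+w,::-1]),None,fx=k,fy=k,interpolation=cv2.INTER_CUBIC)
a=cr(t,235,180,133,90,3);b=cr(t,430,160,66,112,2.4)
e=cr(sd,258,205,100,100,3);f=cr(sd,355,300,130,75,3)
im=np.zeros((600,800,3),np.uint8)
for g,x,y in((a,0,0),(b,400,0),(e,0,300),(f,300,300)):im[y:y+g.shape[0],x:x+g.shape[1]]=g
cv2.imwrite('pics/crop1.png',im)
for n,p in(('block',(464,252)),('blk2',(402,226)),('band',(462,250)),('b1',(452,181)),('b2',(478,180))):print(n,onz(t,p,23).round())
for n,p in(('spool',(369,315)),('tin',(333,152)),('wax',(197,294)),('jar',(205,204))):print(n,onz(t,p,20).round())
h=cv2.cvtColor(t['color'],cv2.COLOR_RGB2HSV)
m=((h[...,0]>10)&(h[...,0]<32)&(h[...,1]>60)).astype(np.uint8)
for x,y in((462,250),(452,181),(478,180)):
    w=m[y-10:y+11,x-10:x+11];n,l,st,ce=cv2.connectedComponentsWithStats(w)
    print(st[1:].tolist(),(ce[1:]+[x-10,y-10]).round(1).tolist())
E
```

```text
block [ 500. -248.   23.]
blk2 [ 554. -125.   23.]
band [ 504. -244.   23.]
b1 [ 646. -230.   23.]
b2 [ 648. -283.   23.]
spool [376. -55.  20.]
tin [711.  13.  20.]
wax [419. 288.  20.]
jar [604. 277.  20.]
[[6, 5, 9, 9, 53]] [[461.7, 249.3]]
[[4, 5, 8, 11, 18], [13, 5, 3, 8, 9]] [[448.4, 181.6], [456.6, 179.3]]
[[9, 6, 2, 1, 2], [12, 7, 3, 4, 4], [5, 8, 4, 7, 11], [12, 12, 2, 2, 3]] [[477.5, 176.0], [481.0, 178.5], [474.0, 181.0], [480.7, 182.7]]
```

View pics/crop1.png

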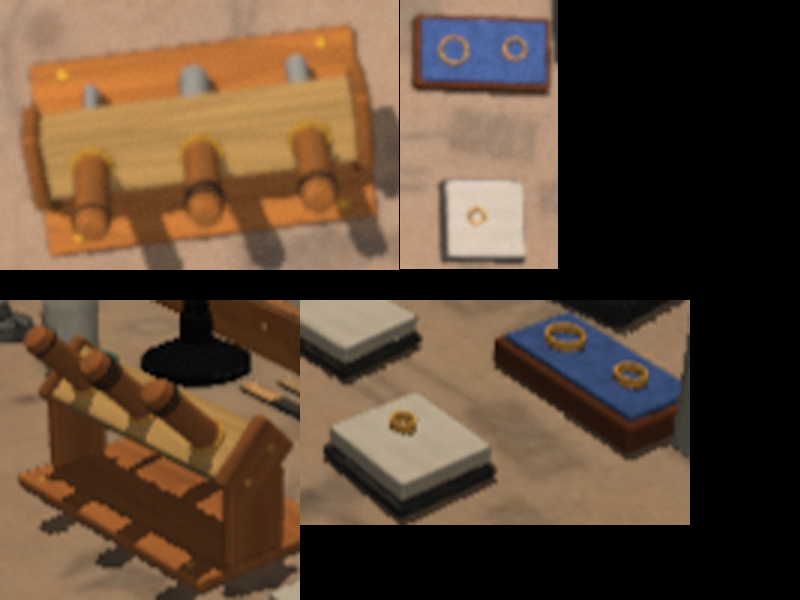

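The band on the block, at (462,249), is about 9 px or 16 mm across, so it is the 15 mm small one. The pad bands are 25 and 20 mm. The rack's leftmost mandrel, with its handle at top (265,240), has the thinnest polished end and one ring, so it is the small one. Next I'll measure the axes, the rail and the lamp arm.

```bash
python3 - <<'E'
from h import *
s,d=pickle.load(open('c0.pkl','rb'))
t,sd=d['top'],d['side']
def lp(c1,p,c2,a,b): # ray of c1 pixel with plane through line ab in c2
    o,dd=ray(c1,p);o2,da=ray(c2,a);_,db=ray(c2,b);n=np.cross(da,db);return o+dd*(n@(o2-o))/(n@dd)
for p in((322,215),(295,165),(268,115),(240,62),(210,5)):print('low',lp(sd,p,t,(165,145),(0,198)).round())
for p in((185,5),(178,60),(172,120)):print('up',lp(sd,p,t,(0,258),(75,315)).round())
# rough two-view of handles: ends and flanges
k=lambda x,y:(235+x/3,180+y/3); q=lambda x,y:(258+x/3,205+(y-300)/3)
for n,a,b in(('Lend',k(90,222),q(40,340)),('Cend',k(206,208),q(97,366)),('Rend',k(318,193),q(158,395)),
 ('Lfl',k(92,160),q(90,397)),('Cfl',k(201,145),q(140,420)),('Rfl',k(310,130),q(205,432)),
 ('ridgeR',k(350,80),q(262,425))):
    X,g=two(t,a,sd,b);print(n,X.round(1),round(g,1))
for n,a in(('ridgeL',k(40,110)),('ridgeR',k(348,80)),('lowL',k(50,197)),('lowR',k(358,165))):print(n,onz(t,a,115 if 'ridge' in n else 75).round())
for n,a in (('bL',k(30,65)),('bR',k(352,28)),('fR',k(376,213)),('fL',k(52,253))):print(n,onz(t,a,12).round())
E
```

```text
low [737. 321.  38.]
low [668. 345. 188.]
low [606. 367. 322.]
low [547. 385. 450.]
low [491. 403. 572.]
up [432. 400. 570.]
up [402. 401. 457.]
up [374. 411. 324.]
Lend [485.7 139.8 134.1] 2.8
Cend [493.7  68.8 134.4] 2.8
Rend [5.021e+02 5.000e-01 1.337e+02] 1.9
Lfl [531.3 146.   76.5] 2.1
Cfl [537.5  76.4  80.9] 7.1
Rfl [545.9   5.6  94.7] 3.6
ridgeR [576.5 -19.9 101.7] 4.1
ridgeL [558. 174. 115.]
ridgeR [575. -19. 115.]
lowL [509. 173.  75.]
lowR [528. -26.  75.]
bL [610. 196.  12.]
bR [634. -26.  12.]
fR [505. -41.  12.]
fL [479. 179.  12.]
```

View pics/wrist0.png

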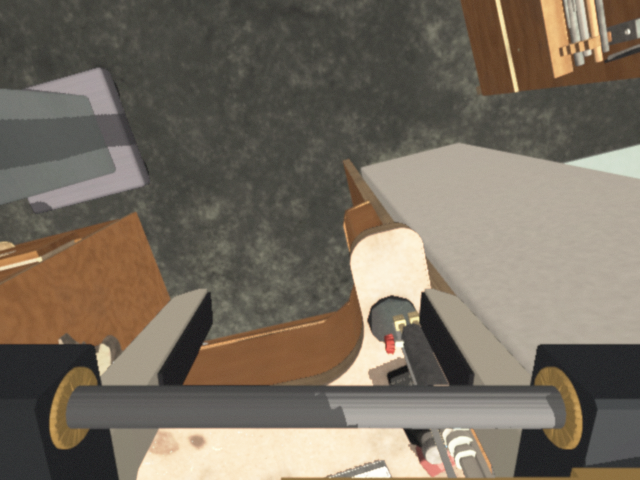

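Wrist view: only the left wing of the bench and the fingers. The rack's yaw is about 6°. The lamp chain stays at a radius over 550 mm above its head, so I'll retract to a radius of about 430 mm, rise above the head (z > 340) and sweep across.

Call:
servo_tool --plan "0 -0.055 -0.025 0;0 -0.055 -0.025 0;0 -0.055 -0.025 0;0 -0.055 -0.025 0;0 -0.055 -0.025 0" --gripper 0 --newtons 30

```text
time_s: 0.78
eef_pos: [110.0, 434.4, 344.2]
orientation: [0.0, 0.124, 0.992, -0.0]
ft_force: [0.8, -0.1, 0.8]
width: 48.8
finger_force: 0.0
```

Call:
servo_tool --plan "0 0 -0.01 -10;0 0 -0.01 -10;0 0 -0.01 -10;0 0 -0.01 -10;0 0 -0.01 -6"

```text
time_s: 1.4
eef_pos: [110.4, 436.0, 393.9]
orientation: [-0.0, -0.276, 0.961, -0.0]
ft_force: [-0.2, 0.5, 0.1]
width: 46.5
finger_force: 0.0
```

```bash
cat > go.py <<'E'
import sys
from h import *
from cell import bot
from scipy.spatial.transform import Rotation as Ro
def rel(X,yawy=None):
    s=bot.sense();q=s['orientation'];R=Ro.from_quat(np.r_[q[1:],q[0]]).as_matrix()
    print('pos',s['eef_pos'].round(1),'yang',round(np.degrees(np.arctan2(R[1,1],R[0,1])),2),'joints',s['joints'].round(2),'t',s['time_s'],'w',round(s['width'],1),round(s['finger_force'],1))
    for x in X:print(x,'tool shift m',(R.T@(np.array(x)-s['eef_pos'])/1000).round(4))
if __name__=='__main__':rel([eval(a) for a in sys.argv[1:]])
E
python3 go.py "(305,305,400)" "(410,115,400)"
```

```text
pos [110.4 436.  393.9] yang 122.05 joints [-1.37  0.08 -0.09  1.95  0.01  1.11  0.67] t 1.4 w 46.5 0.0
(305, 305, 400) tool shift m [-0.0954 -0.2143 -0.0061]
(410, 115, 400) tool shift m [-0.0836 -0.4311 -0.0061]
```

Call:
servo_tool --plan "-0.019 -0.043 0 0;-0.019 -0.043 0 0;-0.019 -0.043 0 0;-0.019 -0.043 0 0;-0.019 -0.043 0 0"

```text
time_s: 2.02
eef_pos: [305.4, 302.4, 393.7]
orientation: [0.0, -0.274, 0.962, 0.0]
ft_force: [0.2, 0.1, -0.2]
width: 46.3
finger_force: 0.0
```

```bash
python3 go.py "(410,115,400)"
```

```text
pos [305.4 302.4 393.7] yang 121.81 joints [-1.06  0.04  0.15  1.99 -0.01  1.11  1.22] t 2.025 w 46.3 0.0
(410, 115, 400) tool shift m [ 0.0099 -0.2144 -0.0063]
```

Call:
servo_tool --plan "0.002 -0.043 0 0;0.002 -0.043 0 0;0.002 -0.043 0 0;0.002 -0.043 0 0;0.002 -0.043 0 0"

```text
time_s: 2.65
eef_pos: [409.6, 114.2, 393.7]
orientation: [0.0, -0.274, 0.962, 0.0]
ft_force: [-0.3, 0.8, 0.3]
width: 46.3
finger_force: 0.0
```

Call:
servo_tool --plan "0 0 0 8.5;0 0 0 8.5;0 0 0 8.6;0 0 0 0;0 0 0 0"

```text
time_s: 3.28
eef_pos: [409.1, 115.6, 393.6]
orientation: [-0.0, -0.056, 0.998, -0.0]
ft_force: [0.2, 0.1, -0.4]
width: 46.1
finger_force: 0.0
```

```bash
cat > snap.py <<'E'
import sys
from h import *
from cell import bot
n=sys.argv[1];s=bot.sense();c=bot.read_camera('wrist')
pickle.dump(wcam(c,s),open(n+'.pkl','wb'));cv2.imwrite(f'pics/{n}.png',c['color'][:,:,::-1])
E
python3 snap.py w1; python3 go.py "(440,50,330)" "(445,170,300)"
```

```text
pos [409.2 115.6 393.6] yang 96.36 joints [-0.8   0.02  0.41  2.01 -0.01  1.11  1.29] t 3.325 w 46.4 0.0
(440, 50, 330) tool shift m [-0.0234 -0.0686  0.0636]
(445, 170, 300) tool shift m [-0.0417  0.0501  0.0936]
```

View pics/w1.png

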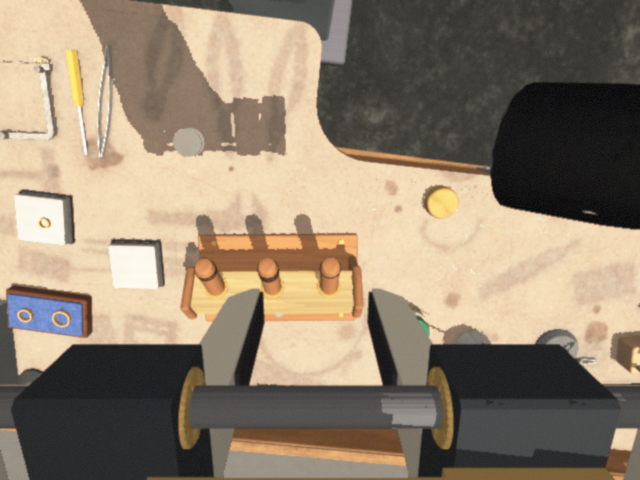

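The first wrist view shows handle ends at (207,265), (269,265) and (330,268). The L handle is at (330,275), and the band on the block is at (44,223). Next, a second, closer view.

Call:
servo_tool --plan "0 0.01 0.025 0;0 0.01 0.025 0;0 0.01 0.025 0;0 0.01 0.025 0;0 0 0 0"

```text
time_s: 3.95
eef_pos: [404.1, 155.5, 292.5]
orientation: [-0.001, -0.055, 0.998, -0.001]
ft_force: [-0.2, -0.0, 1.0]
width: 46.8
finger_force: 0.0
```

```bash
python3 snap.py w2; python3 go.py; python3 - <<'E'
import cv2,numpy as np
a=cv2.imread('pics/w1.png')[225:330,170:380];b=cv2.imread('pics/w2.png')
print(b.shape)
im=np.zeros((600,800,3),np.uint8)
x=cv2.resize(a,None,fx=2,fy=2,interpolation=cv2.INTER_CUBIC);im[:x.shape[0],:x.shape[1]]=x
y=cv2.resize(b[150:345,120:450],None,fx=2,fy=2,interpolation=cv2.INTER_CUBIC);im[210:210+y.shape[0],:y.shape[1]]=y[:390]
cv2.imwrite('pics/crop2.png',im)
E
```

```text
pos [404.7 155.2 293.5] yang 96.29 joints [-0.82  0.15  0.38  2.15 -0.07  0.85  1.28] t 4.0 w 46.4 0.0
(480, 640, 3)
```

View pics/crop2.png

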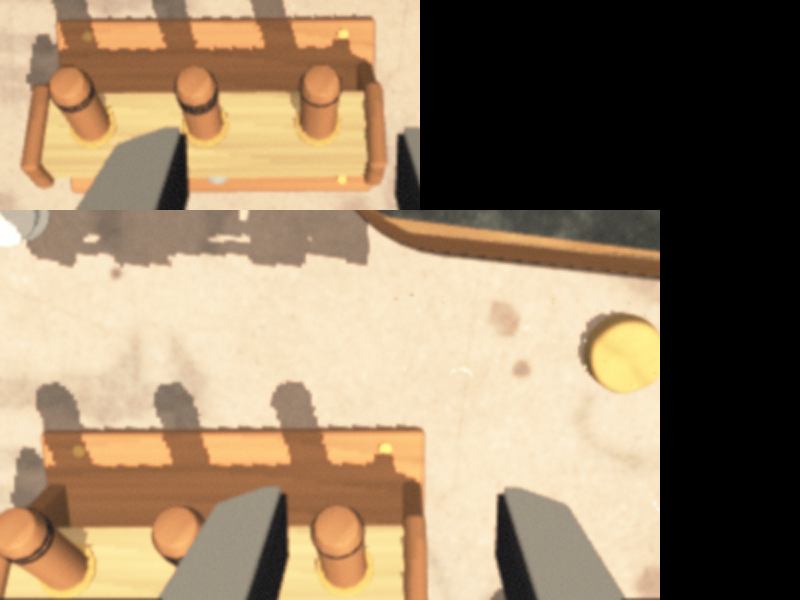

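The small mandrel is confirmed: one thin ring on its handle at w1 (330,265) and w2 (289,308).

```bash
python3 - <<'E'
from h import *
w1=pickle.load(open('w1.pkl','rb'));w2=pickle.load(open('w2.pkl','rb'));s,d=pickle.load(open('c0.pkl','rb'));t,sd=d['top'],d['side']
A=lambda x,y:(170+x/2,225+y/2);B=lambda x,y:(120+x/2,150+(y-210)/2)
k=lambda x,y:(235+x/3,180+y/3);q=lambda x,y:(258+x/3,205+(y-300)/3)
for n,a,b in(('end',A(321,80),B(338,527)),('fl',A(319,130),B(344,574))):
    X,g=two(w1,a,w2,b);print(n,X.round(1),round(g,1))
for n,a,b in(('end',A(321,80),q(40,340)),('endC',A(197,82),q(97,366)),('endR',A(73,83),q(158,395))):
    X,g=two(w1,a,sd,b);print(n,X.round(1),round(g,1))
    X,g=two(t,dict(end=k(90,222),endC=k(206,208),endR=k(318,193))[n],w1,a);print('  top',X.round(1),round(g,1))
for z in(138,140.5):print('end@',z,onz(w1,A(321,80),z).round(1),onz(w2,B(338,527),z).round(1),onz(t,k(90,222),z).round(1))
print('fl@91',onz(w1,A(319,130),91).round(1),onz(w2,B(344,574),91).round(1))
print('endC,R@140',onz(w1,A(197,82),140).round(1),onz(w1,A(73,83),140).round(1))
print('band',onz(t,(461.7,249.3),27).round(1),onz(w1,(44,223),27).round(1))
X,g=two(t,(461.7,249.3),w1,(44,223));print(X.round(1),g)
# rack base front edge in w2: corners
for p in((45,432),(422,430)):print('basefront',onz(w2,B(*p),12).round(1))
E
```

```text
end [483.1 141.8 140.1] 0.9
fl [531.4 147.3  96.1] 1.3
end [486.7 141.6 133. ] 2.7
  top [484.3 141.  135.5] 1.6
endC [496.   72.9 132.1] 2.8
  top [493.7  71.5 131.8] 4.3
endR [504.3   4.  131.6] 2.1
  top [503.2   2.3 128.4] 3.8
end@ 138 [483.5 141.6 138. ] [484.4 142.2 138. ] [483.9 140.  138. ]
end@ 140.5 [482.6 141.4 140.5] [483.2 142.2 140.5] [483.6 139.7 140.5]
fl@91 [534.1 148.3  91. ] [533.9 146.8  91. ]
endC,R@140 [491.5  74.  140. ] [499.7   6.5 140. ]
band [ 504.7 -242.5   27. ] [ 507.9 -240.3   27. ]
[ 506.7 -242.    25.5] 3.8485774863966777
basefront [506.4 -34.9  12. ]
basefront [480.6 182.7  12. ]
```

```bash
python3 go.py "(505,144,190)"
```

```text
pos [404.7 155.2 293.5] yang 96.29 joints [-0.82  0.15  0.38  2.15 -0.07  0.85  1.28] t 4.0 w 46.4 0.0
(505, 144, 190) tool shift m [-0.0986 -0.0221  0.1034]
```

Call:
servo_tool --plan "-0.04 -0.009 0.015 -0.4;-0.04 -0.009 0.025 0;-0.019 -0.004 0.03 0;0 0 0.03 0;0 0 0 0"

```text
time_s: 4.62
eef_pos: [505.4, 143.9, 193.1]
orientation: [-0.001, -0.058, 0.998, -0.001]
ft_force: [0.7, -0.1, -0.0]
width: 46.1
finger_force: 0.0
```

```bash
python3 go.py "(505,144,100)"
```

```text
pos [505.4 143.9 193.1] yang 96.6 joints [-0.64  0.41  0.35  2.09 -0.23  0.67  1.55] t 4.625 w 46.1 0.0
(505, 144, 100) tool shift m [0.0002 0.0002 0.0931]
```

Call:
servo_tool --plan "0 0 0.025 0;0 0 0.025 0;0 0 0.025 0;0 0 0.018 0;0 0 0 0"

```text
time_s: 5.25
eef_pos: [506.2, 144.8, 101.6]
orientation: [0.0, -0.058, 0.998, 0.0]
ft_force: [0.8, 0.0, 0.4]
width: 46.3
finger_force: 0.0
```

```bash
python3 go.py "(505,144,100)"; python3 - <<'E'
from cell import bot
print(bot.sense()['ft_force'])
E
```

```text
pos [506.2 144.8 101.6] yang 96.63 joints [-0.57  0.55  0.26  2.17 -0.31  0.46  1.63] t 5.25 w 46.3 0.0
(505, 144, 100) tool shift m [ 0.0013 -0.0007  0.0016]
[0.7910858  0.04631688 0.44373847]
```

Call:
servo_tool --plan "0 0 0 0;0 0 0 0;0 0 0 0;0 0 0 0;0 0 0 0" --gripper 1 --newtons 40

```text
time_s: 5.88
eef_pos: [506.0, 144.3, 101.2]
orientation: [0.0, -0.057, 0.998, 0.0]
ft_force: [-2.0, -1.4, 7.3]
width: 22.1
finger_force: 39.7
```

Call:
servo_tool --plan "0.004 0 -0.004 0;0.008 0 -0.008 0;0.01 0 -0.01 0;0.01 0 -0.01 0;0 0 0 0"

```text
time_s: 6.5
eef_pos: [472.8, 141.2, 133.5]
orientation: [-0.0, -0.058, 0.998, 0.0]
ft_force: [-0.3, -0.0, -0.5]
width: 22.4
finger_force: 39.7
```

Call:
servo_tool --plan "0.012 0 -0.012 0;0.012 0 -0.012 0;0.012 0 -0.012 0;0.012 0 -0.012 0;0 0 0 0"

```text
time_s: 7.12
eef_pos: [425.7, 135.6, 181.7]
orientation: [0.001, -0.058, 0.998, 0.001]
ft_force: [0.2, 0.2, -1.2]
width: 22.4
finger_force: 39.7
```

```bash
python3 go.py; python3 - <<'E'
from cell import bot
import cv2,numpy as np
im=np.zeros((600,800,3),np.uint8)
c=bot.read_camera('side')['color'][:,:,::-1];a=cv2.resize(c[140:310,220:400],None,fx=2.2,fy=2.2);im[:a.shape[0],:a.shape[1]]=a
c=bot.read_camera('top')['color'][:,:,::-1];a=cv2.resize(c[150:320,200:390],None,fx=2,fy=2);im[:a.shape[0],400:400+a.shape[1]]=a
cv2.imwrite('pics/crop3.png',im[:400])
E
```

```text
pos [425.7 135.6 181.7] yang 96.63 joints [-0.71  0.34  0.36  2.27 -0.23  0.56  1.51] t 7.125 w 22.4 39.7
```

View pics/crop3.png

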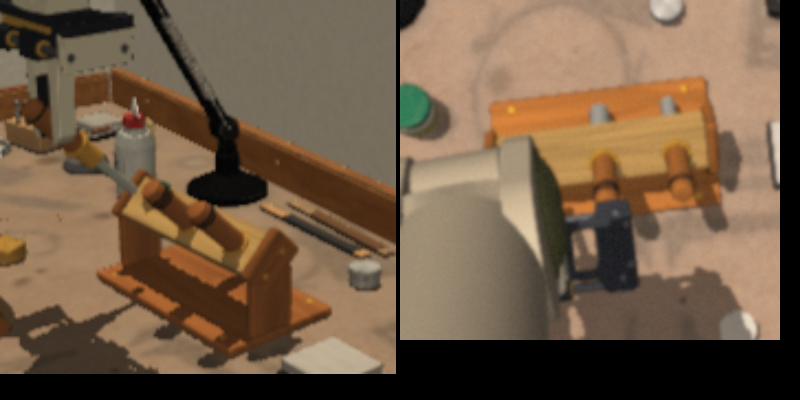

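The mandrel is fully out, still at about 45°, with its tip near side-crop (155,187). The tool can only turn about its own axis, so I'll level the mandrel by laying the shaft on the rail's top edge and lowering the handle, so it pivots between the pads.

Call:
servo_tool --plan "0 0 -0.02 0;-0.018 0 0 0;-0.02 0 0 0;-0.017 0 0 0;0 0 0 0" --newtons 25

```text
time_s: 7.85
eef_pos: [482.4, 141.7, 199.9]
orientation: [0.0, -0.057, 0.998, -0.0]
ft_force: [-0.1, -0.3, -1.4]
width: 22.7
finger_force: 24.8
```

```bash
python3 go.py "(480.6,141.1,188)"; python3 - <<'E'
import numpy as np
th=np.radians(np.arange(45,-1,-5));x=-118*np.cos(th)+5*np.sin(th);z=118*np.sin(th)+5*np.cos(th)
print(np.c_[-np.diff(x),-np.diff(z)].round(1).tolist(), (z+116-19).round(0))
E
```

```text
pos [482.4 141.7 199.9] yang 96.57 joints [-0.68  0.38  0.38  2.14 -0.22  0.66  1.54] t 7.85 w 22.7 24.8
(480.6, 141.1, 188) tool shift m [ 0.0019 -0.0004  0.0119]
[[7.3, 7.3], [6.6, 7.9], [5.9, 8.4], [5.1, 8.9], [4.3, 9.3], [3.5, 9.7], [2.7, 10.0], [1.8, 10.1], [0.9, 10.3]] [184. 177. 169. 160. 151. 142. 132. 122. 112. 102.]
```

Call:
servo_tool --plan "0.002 0 0.015 0;0.007 0 0.007 0;0.0065 0 0.008 0;0.006 0 0.0085 0;0 0 0 0"

```text
time_s: 8.48
eef_pos: [458.9, 139.2, 161.8]
orientation: [-0.0, -0.058, 0.998, -0.0]
ft_force: [0.5, -0.5, 0.9]
width: 22.3
finger_force: 25.0
```

Call:
servo_tool --plan "0.005 0 0.009 0;0.0045 0 0.0095 0;0.0035 0 0.0095 0;0 0 0 0;0 0 0 0"

```text
time_s: 9.1
eef_pos: [446.7, 137.7, 134.0]
orientation: [-0.0, -0.058, 0.998, -0.0]
ft_force: [-0.2, -0.3, -0.1]
width: 22.6
finger_force: 25.0
```

```bash
python3 go.py; python3 - <<'E'
from cell import bot
import cv2,numpy as np
im=np.zeros((600,800,3),np.uint8)
c=bot.read_camera('side')['color'][:,:,::-1];a=cv2.resize(c[170:310,220:380],None,fx=4,fy=4,interpolation=cv2.INTER_CUBIC);im[:560,:640]=a
cv2.imwrite('pics/crop4.png',im)
E
```

```text
pos [446.7 137.7 134. ] yang 96.59 joints [-0.64  0.45  0.3   2.27 -0.3   0.46  1.59] t 9.1 w 22.6 25.0
```

View pics/crop4.png

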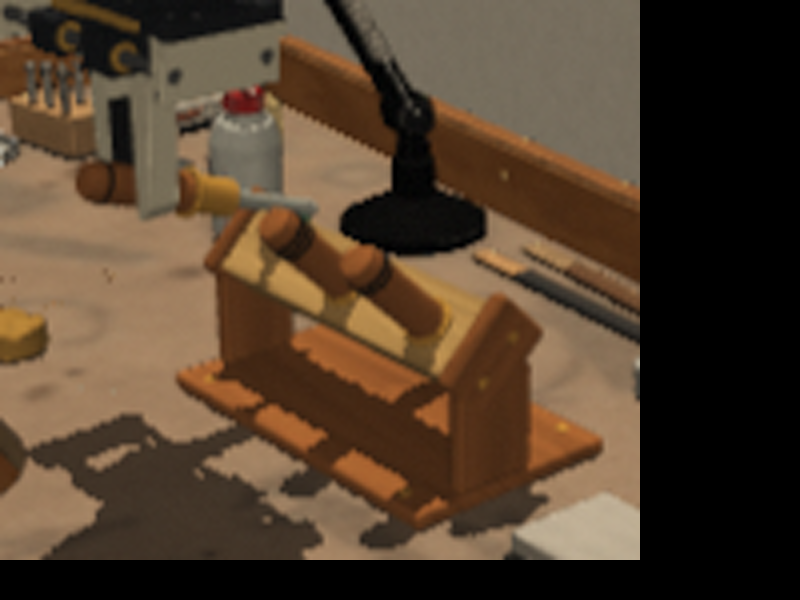

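The pivot works: handle end at crop (95,183), tip at (313,211), about 15° left. Continuing to level.

Call:
servo_tool --plan "0.0025 0 0.01 0;0.002 0 0.01 0;0.001 0 0.01 0;0 0 0 0;0 0 0 0"

```text
time_s: 9.78
eef_pos: [441.0, 137.0, 104.0]
orientation: [-0.0, -0.057, 0.998, -0.0]
ft_force: [-1.0, -0.5, -0.3]
width: 22.8
finger_force: 25.0
```

Call:
servo_tool --plan "0 0 -0.02 0;0 0 -0.04 0;0 0 -0.04 0;0 0 0 0;0 0 0 0" --newtons 60

```text
time_s: 10.4
eef_pos: [440.8, 137.3, 203.8]
orientation: [-0.0, -0.058, 0.998, 0.0]
ft_force: [-0.2, 0.7, -1.6]
width: 22.1
finger_force: 60.0
```

```bash
python3 go.py; python3 - <<'E'
from h import *
from cell import bot
s=bot.sense();c=bot.read_camera('side');pickle.dump((s,c),open('c5.pkl','wb'))
g=s['eef_pos']+[0,0,-0]+np.array([0,0,19]);u=np.array([.9933,.1155,0])
for m in(-30,98,129):print(m,proj(c,g+u*m).round(1))
x,y=proj(c,g).astype(int);a=c['color'][y-60:y+60,x-60:x+100,::-1]
cv2.imwrite('pics/crop5.png',cv2.resize(a,None,fx=4,fy=4,interpolation=cv2.INTER_CUBIC));print(x-60,y-60)
E
```

```text
pos [440.8 137.3 203.8] yang 96.63 joints [-0.73  0.33  0.4   2.22 -0.21  0.63  1.51] t 10.4 w 22.1 60.0
-30 [237.1 185.4]
98 [288.1 174.8]
129 [299.3 172.4]
189 122
```

View pics/crop5.png

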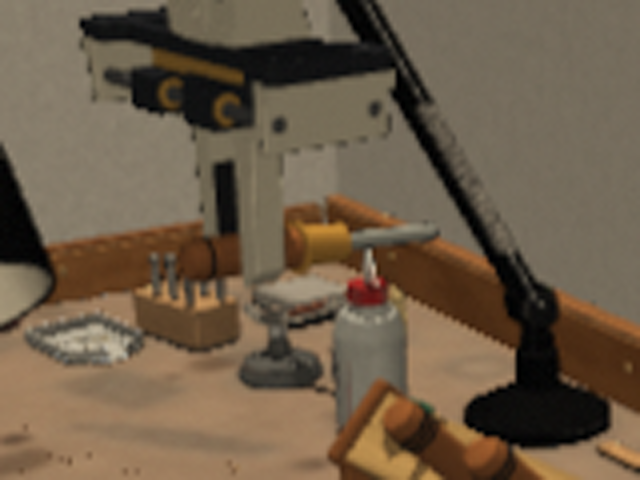

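The tip is at (298.5,180) against a level prediction of (299,172), so it is still about 4.5° tip-down. One more press for margin.

Call:
servo_tool --plan "0 0 0.04 0;0 0 0.04 0;0 0 0.014 0;0 0 0.006 0;0 0 0.009 0" --newtons 40

```text
time_s: 11.08
eef_pos: [441.7, 137.2, 95.5]
orientation: [0.001, -0.057, 0.998, 0.0]
ft_force: [-0.4, -0.0, 2.0]
width: 22.4
finger_force: 40.0
```

Call:
servo_tool --plan "0 0 0 0;0 0 -0.03 0;0 0 -0.06 0;0 0 -0.05 0;0 0 0 0" --newtons 60

```text
time_s: 11.7
eef_pos: [442.9, 137.9, 238.8]
orientation: [0.003, -0.058, 0.998, 0.002]
ft_force: [-0.2, 0.6, -1.5]
width: 22.1
finger_force: 60.0
```

```bash
python3 go.py; python3 - <<'E'
from h import *
from cell import bot
s=bot.sense();c=bot.read_camera('side');t=bot.read_camera('top')
g=s['eef_pos']+np.array([0,0,19]);u=np.array([.9933,.1155,0])
for m in(-30,98,129):print(m,proj(c,g+u*m).round(1))
x,y=proj(c,g).astype(int);a=c['color'][y-60:y+60,x-60:x+100,::-1]
cv2.imwrite('pics/crop6.png',cv2.resize(a,None,fx=4,fy=4,interpolation=cv2.INTER_CUBIC));print(x-60,y-60)
E
```

```text
pos [442.9 137.9 238.8] yang 96.63 joints [-0.79  0.27  0.46  2.18 -0.19  0.72  1.49] t 11.7 w 22.1 60.0
-30 [236.5 168.4]
98 [288.2 158.9]
129 [299.5 156.8]
189 106
```

View pics/crop6.png

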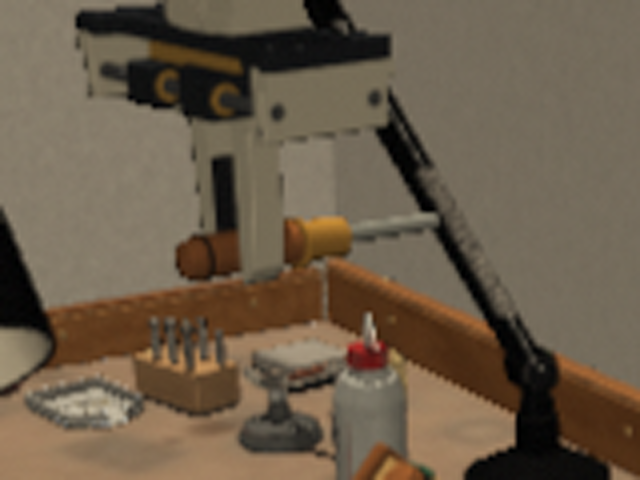

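Now level within about 1°: tip at (298,161) against 157, handle end at (237,171) against 168. Carrying it over to the band.

```bash
python3 go.py "(409,-252,190)" "(440,-60,225)"
```

```text
pos [440.9 137.6 235.5] yang 96.66 joints [-0.79  0.28  0.46  2.18 -0.19  0.71  1.49] t 11.8 w 21.7 60.0
(409, -252, 190) tool shift m [ 0.0769 -0.3833  0.045 ]
(440, -60, 225) tool shift m [ 0.0238 -0.1961  0.0103]
```

Call:
servo_tool --plan "0.004 -0.02 0 0;0.007 -0.035 0.002 0;0.009 -0.045 0.003 0;0.009 -0.045 0.004 0;0.009 -0.045 0.005 0"

```text
time_s: 12.42
eef_pos: [424.2, -57.2, 219.7]
orientation: [-0.001, -0.058, 0.998, -0.0]
ft_force: [1.1, 0.7, -0.8]
width: 21.9
finger_force: 60.0
```

Call:
servo_tool --plan "0.009 -0.045 0.005 0;0.009 -0.045 0.007 0;0.009 -0.045 0.007 0;0.007 -0.035 0.007 0;0.004 -0.02 0.005 0"

```text
time_s: 13.05
eef_pos: [407.9, -250.6, 188.3]
orientation: [-0.001, -0.056, 0.998, 0.0]
ft_force: [-0.4, -0.3, -1.1]
width: 22.1
finger_force: 60.0
```

Call:
servo_tool --plan "0 0 0 0;0 0 0 0;0 0 0 0;0 0 0 0;0 0 0 0"

```text
time_s: 13.68
eef_pos: [409.6, -248.7, 190.3]
orientation: [0.0, -0.058, 0.998, -0.0]
ft_force: [-0.3, -0.8, -0.9]
width: 22.1
finger_force: 60.0
```

```bash
python3 go.py "(409,-252,190)"; python3 - <<'E'
from h import *
from cell import bot
s=bot.sense();c=bot.read_camera('side');t=bot.read_camera('top')
g=s['eef_pos']+np.array([0,0,19]);u=np.array([.9933,.1155,0])
im=np.zeros((400,800,3),np.uint8)
for i,(n,k) in enumerate((('side',c),('top',t))):
    for m in(-30,98,129):print(n,m,proj(k,g+u*m).round(1))
    x,y=proj(k,g+60*u).astype(int);x=min(x,540);print(x-100,y-100)
    a=k['color'][y-100:y+100,x-100:x+100,::-1];im[:,400*i:400*i+400]=cv2.resize(a,None,fx=2,fy=2,interpolation=cv2.INTER_CUBIC)
cv2.imwrite('pics/crop7.png',im)
E
```

```text
pos [ 409.6 -248.7  190.3] yang 96.65 joints [ 0.08  0.38  0.47  2.2  -0.29  0.62  2.45] t 13.675 w 22.1 60.0
(409, -252, 190) tool shift m [ 0.001  -0.0033  0.0003]
side -30 [329.6 262.1]
side 98 [392.7 238.9]
side 129 [406.1 234. ]
275 145
top -30 [494.1 308.5]
top 98 [481.5 233.5]
top 129 [478.5 215.8]
385 155
```

View pics/crop7.png

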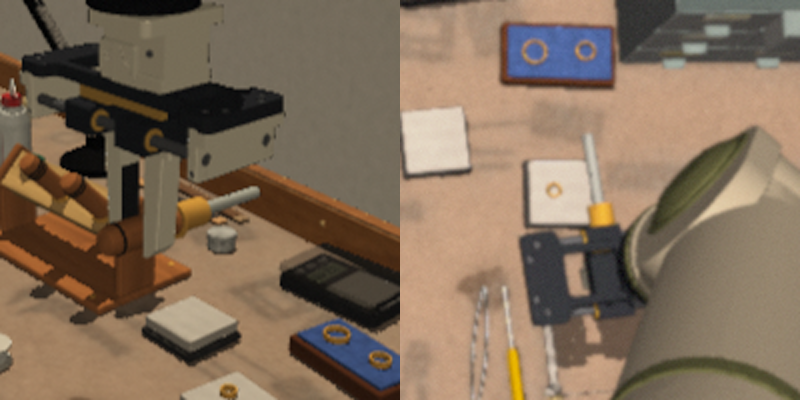

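```bash
python3 - <<'E'
from h import *
s,d=pickle.load(open('c0.pkl','rb'));t,sd=d['top'],d['side']
tip,g1=two(sd,(404,240.5),t,(479,222.5));fe,g2=two(sd,(379,248),t,(483.5,257))
print(tip.round(1),g1,fe.round(1),g2,np.linalg.norm(tip-fe),'tilt',np.degrees(np.arcsin((tip-fe)[2]/np.linalg.norm(tip-fe))),'mid',((tip+fe)/2).round(1))
from cell import bot;q=bot.sense();print(q['finger_force'],abs(q['qd']).max())
E
```

```text
[ 528.9 -237.1  200.9] 3.1246780910045815 [ 470.6 -242.6  203.8] 8.026960818349814 58.59261800512159 tilt -2.8299585930035676 mid [ 499.7 -239.8  202.4]
59.9976572021842 0.0034591965911531775
```

```bash
python3 -c "
from cell import bot
print(bot.sign_off())"
```

```text
the job is handed in; nothing more can be done
None
```

I handed the job in with the small mandrel gripped by its handle. By my measurements it was about 3° off level, with the middle of its polished end 202 mm above the bench and about 7 mm sideways from the band's centre; the sign-off gave no verdict.

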